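Turn the strip-down row round for refitting

TASK

The four parts of a small computer lie on the plywood rack in the order they came off, the first one next to the brass knob. Move them all to the aluminium rack in reverse order, so that the last one off lies next to that rack's brass knob and the first one off lies farthest from it, each right way up in the middle of its own rubber pad, turned any way. Set the parts down rather than letting them drop.

Things in the scene. Friction and masses are not known exactly. Their poses are not given: they have to be found in the camera images.
- fan: small square cooling fan, grey plastic, 40 x 40 mm and 20 mm high, a round dark impeller on its top, 30 to 65 g. Loose; origin at the centre of its underside, z up.
- heatsink: aluminium heat sink, 44 mm (its x) x 36 mm (its y), 26 mm high, seven upright fins along its x on a dark base, 60 to 130 g. Loose; origin at the centre of its underside, z up.
- speaker: round loudspeaker, dark steel can 42 mm across and 24 mm high, pale paper cone with a black dome on its top, 55 to 115 g. Loose; origin at the centre of its underside, z up.
- port_block: shiny steel connector block, plain box 40 mm (its x) x 34 mm (its y), 28 mm high, four black openings in its -x side, 40 to 85 g. Loose; origin at the centre of its underside, z up.
- fan_pad: fixed black rubber pad of the plywood rack, 64 x 58 x 4 mm, on which the fan lies at the start; it stays there and all four such pads look alike. Origin: centre of its underside, on the rack's deck (its top is 4 mm higher). Axes parallel to the plywood rack's.
- heatsink_pad: fixed black rubber pad of the plywood rack, 64 x 58 x 4 mm, on which the heat sink lies at the start; it stays there and all four such pads look alike. Origin: centre of its underside, on the rack's deck (its top is 4 mm higher). Axes parallel to the plywood rack's.
- speaker_pad: fixed black rubber pad of the plywood rack, 64 x 58 x 4 mm, on which the loudspeaker lies at the start; it stays there and all four such pads look alike. Origin: centre of its underside, on the rack's deck (its top is 4 mm higher). Axes parallel to the plywood rack's.
- port_block_pad: fixed black rubber pad of the plywood rack, 64 x 58 x 4 mm, on which the connector block lies at the start; it stays there and all four such pads look alike. Origin: centre of its underside, on the rack's deck (its top is 4 mm higher). Axes parallel to the plywood rack's.
- strip_rack: fixed plywood rack; at the start it holds the four parts, one on each pad, in any order. Deck 80 (x) x 310 (y) x 18 mm, y = -142 to +168 mm. Origin on the table under the middle of its row of four pads, centred at x = 0, y = +105, +35, -35, -105 mm, tops 22 mm above the table. Brass knob, 20 mm across, 12 mm high, on the deck at y = +153 mm.
- refit_rack: fixed aluminium rack, empty at the start; its black pads, 64 (x) x 58 (y) mm, are part of it. Deck 80 (x) x 310 (y) x 18 mm, y = -142 to +168 mm. Origin on the table under the middle of its row of four pads, centred at x = 0, y = +105, +35, -35, -105 mm, tops 22 mm above the table. Brass knob, 20 mm across, 12 mm high, on the deck at y = +153 mm.

How it is judged:
At the end, for the whole second after the job is handed in: Each part lies on the aluminium rack, right way up (0.1 rad), at rest on its pad: one that started on the pad at y of the plywood rack is on the pad at -y (rack frames), within 12 mm of its centre along the row, 15 mm across, 4 mm in height, any yaw (((y of fan_pad in the frame of strip_rack between 0.09 and 0.12 m and y of fan in the frame of refit_rack between -0.117 and -0.093 m) or (y of fan_pad in the frame of strip_rack between 0.02 and 0.05 m and y of fan in the frame of refit_rack between -0.047 and -0.023 m) or (y of fan_pad in the frame of strip_rack between -0.05 and -0.02 m and y of fan in the frame of refit_rack between 0.023 and 0.047 m) or (y of fan_pad in the frame of strip_rack between -0.12 and -0.09 m and y of fan in the frame of refit_rack between 0.093 and 0.117 m)) and x of fan in the frame of refit_rack between -0.015 and 0.015 m and z of fan in the frame of refit_rack between 0.018 and 0.026 m and angle between each of fan, heatsink, speaker, port_block's own z axis and vertical below 0.1 rad and linear speed of each of fan, heatsink, speaker, port_block below 0.02 m/s and ((y of heatsink_pad in the frame of strip_rack between 0.09 and 0.12 m and y of heatsink in the frame of refit_rack between -0.117 and -0.093 m) or (y of heatsink_pad in the frame of strip_rack between 0.02 and 0.05 m and y of heatsink in the frame of refit_rack between -0.047 and -0.023 m) or (y of heatsink_pad in the frame of strip_rack between -0.05 and -0.02 m and y of heatsink in the frame of refit_rack between 0.023 and 0.047 m) or (y of heatsink_pad in the frame of strip_rack between -0.12 and -0.09 m and y of heatsink in the frame of refit_rack between 0.093 and 0.117 m)) and x of heatsink in the frame of refit_rack between -0.015 and 0.015 m and z of heatsink in the frame of refit_rack between 0.018 and 0.026 m and ((y of speaker_pad in the frame of strip_rack between 0.09 and 0.12 m and y of speaker in the frame of refit_rack between -0.117 and -0.093 m) or (y of speaker_pad in the frame of strip_rack between 0.02 and 0.05 m and y of speaker in the frame of refit_rack between -0.047 and -0.023 m) or (y of speaker_pad in the frame of strip_rack between -0.05 and -0.02 m and y of speaker in the frame of refit_rack between 0.023 and 0.047 m) or (y of speaker_pad in the frame of strip_rack between -0.12 and -0.09 m and y of speaker in the frame of refit_rack between 0.093 and 0.117 m)) and x of speaker in the frame of refit_rack between -0.015 and 0.015 m and z of speaker in the frame of refit_rack between 0.018 and 0.026 m and ((y of port_block_pad in the frame of strip_rack between 0.09 and 0.12 m and y of port_block in the frame of refit_rack between -0.117 and -0.093 m) or (y of port_block_pad in the frame of strip_rack between 0.02 and 0.05 m and y of port_block in the frame of refit_rack between -0.047 and -0.023 m) or (y of port_block_pad in the frame of strip_rack between -0.05 and -0.02 m and y of port_block in the frame of refit_rack between 0.023 and 0.047 m) or (y of port_block_pad in the frame of strip_rack between -0.12 and -0.09 m and y of port_block in the frame of refit_rack between 0.093 and 0.117 m)) and x of port_block in the frame of refit_rack between -0.015 and 0.015 m and z of port_block in the frame of refit_rack between 0.018 and 0.026 m); the robot touches nothing.
It fails at once if a part falls or flies free of the gripper faster than 0.7 m/s (a drop of about 25 mm) ((linear speed of fan above 0.7 m/s and contact force between the fingers and fan below 0.05 N) or (linear speed of heatsink above 0.7 m/s and contact force between the fingers and heatsink below 0.05 N) or (linear speed of speaker above 0.7 m/s and contact force between the fingers and speaker below 0.05 N) or (linear speed of port_block above 0.7 m/s and contact force between the fingers and port_block below 0.05 N)).
It also fails if it takes over 96 s, if anything falls off the work surface, if the arm or the gripper's body presses on something with over 40 N, if the wrist force passes 120 N, or if a joint passes its speed limit or range.

ROBOT

A 7-joint arm with a two-finger parallel gripper is mounted at the origin on the work surface. World frame = base frame: x ahead of the robot, y to its left, z up, the work surface at z = 0. Lengths are in m, angles in rad, forces in N, time in s.
With the tool pointing down it reaches from about 0.4 to 0.875 m from the base axis. Payload 6.5 kg.
Tool frame: the origin (TCP) lies midway between the tips of the shut fingers; the grasp point (between the pads) lies hold_point_z behind it (hold_point_z is the distance from the TCP to the grasp point, in m); z points along the fingers, y is the direction in which the jaws open and shut (so a half turn about z gives the same grasp; the last joint's range is limited). The gripper opens to 88 mm and grips with 3 to 60 N. Pads are 18 mm wide; open, the fingers measure 123 mm over their backs; the gripper's body (75 mm by 187 mm) begins 45 mm behind the grasp point.
Start: joints at [1.091, 0.536, -0.004, 1.538, 0.003, 1.067, -0.071], TCP at [0.261, -0.595, 0.239] pointing down, gripper open.
Joint ranges: [-2.7, 2.7], [-0.37, 2.16], [-1.27, 1.26], [0.24, 2.4], [-1.31, 4.45], [0.19, 1.91], [-2.76, 2.76]. Speed limits (rad/s): [2.39, 2.39, 3.14, 3.14, 3.14, 3.14, 3.14].

INTERFACE

Orientations are given as a rotation vector (axis times angle).
In Python, from bench import sense, read_camera, close_job, hold_point_z gives the robot as it stands.
- The arm moves only by the tool send_rows, never from a script. Its argument "steps" is text: rows parted by semicolons, each of 7 numbers parted by spaces: the shift along the tool's x, y, z in units of 60 mm (1.0 is 60 mm), then the turn, a rotation vector about the tool's x, y, z in units of 5 degrees (1.0 is 5 degrees), then the opening, from -1 (shut) to 1 (fully open), so that 0 is half open. A call has 1 to 12 rows; each row shifts and turns the commanded pose from where the row before left it, along the tool's axes as they then stand; what a row does not reach is not made up. A row lasts 1/8 s, in which the tool goes at most 62.5 mm and 10.7 degrees, less where a joint would pass 70% of its speed; a pose out of reach is approached as far as the arm can. A call is refused whole if a number of a shift passes 1 or a number of a turn 1, either way. A call with a gripper value outside its range is refused whole. The fingers move at their own pace and stop on an object; "grip_force" is the grip in N (left out, the last holds). Time passes only in rows, so rows that do not move let the fingers close. It gives the time, the measured TCP pose, the force and the opening at its end, in the units of the state.
- sense(): the state, without advancing time (a new reading comes with each control period).
- read_camera(name): name is "scene" or "top" or "wrist"; returns a dict with "frame" (384x512x3 uint8, red, green, blue), "fovy" (degrees; the focal length in pixels is half the picture's height over the tangent of half this angle, whatever the lens; pixels are square), "cx", "cy" (the principal point, pixels), "extrinsics" (4x4, takes a point from camera to world coordinates). Camera axes: x right, y up, looking along -z (the intrinsics and any distortion apply to the point x, -y, -z); pixel columns grow to the right and rows downward; lengths in m; the calibration is good to about 2 mm. The wrist camera is an equidistant fisheye: a pixel r from the principal point sees the ray r / f radians off the axis. A picture is of the moment at which its call begins. There is no depth.
- close_job(): hands the job in, once; it reports no verdict.
The state is a dict: "time": time; "joints": joint angles; "qd": joint speeds; "effort": joint torques, N m; "tool_pos": TCP position; "tool_rot": TCP orientation; "force": force on the tool from outside, world axes, zero at the start; "ft_torque": the same for the moment, N m; "finger_gap": finger opening in m.
Only numpy, scipy, OpenCV 4.12 (cv2) and the standard library are available. Lean on these libraries where they do the work, as an engineer would, in place of code of your own. Each camera call takes 0.05 s, during which the arm holds its last target. There are 200 camera calls.

## Working session

There is one attempt and no reset: what is moved stays moved. The work goes in short steps, Python scripts to look and compute and a tool call to move; the robot and the scene stay as the last step left them, time stands still between calls to the robot, and variables do not carry over. Pictures are saved under pics/ and viewed, about 12 in all and at most 16, crops included, and the job is handed in when it is done.

Besides the shell and the picture viewer there is one more tool, called after "Emit:" as name(argument=value, ...) on one line, values as JSON. send_rows: Moves the arm, as the interface text tells. Its arguments: {"type":"object","properties":{"steps":{"type":"string"},"grip_force":{"type":"number"}},"required":["steps"]}

```bash
ls; mkdir -p pics
python3 - <<'E'
from bench import sense, read_camera, hold_point_z
import cv2,numpy as np
s=sense();print(s,hold_point_z)
for n in("scene","top"):
    c=read_camera(n);print(n,c["fovy"],c["cx"],c["cy"],c["extrinsics"].round(4).tolist())
    cv2.imwrite(f"pics/{n}0.png",c["frame"][:,:,::-1])
E
```

```text
pics
{'time': 0.0, 'joints': array([ 1.09076678,  0.53712224, -0.00441304,  1.53884149,  0.00260798,
        1.06731129, -0.07118572]), 'qd': array([-1.17584039e-04,  3.26155941e-05, -1.12251709e-03,  1.91543582e-03,
        1.36391453e-03,  1.81867914e-03, -2.35269266e-04]), 'effort': array([ 4.03182285e-04, -5.70990944e+01,  9.90737714e-01, -2.51611698e+01,
       -5.62946883e-02,  1.79003051e-02,  1.43145676e-04]), 'tool_pos': array([ 0.26110376, -0.59459506,  0.23788013]), 'tool_rot': array([-3.07298725e+00, -6.45188034e-01,  7.59340448e-04]), 'force': array([ 0.03336594,  0.13636384, -0.04664903]), 'ft_torque': array([0.03813395, 0.02632454, 0.00643163]), 'finger_gap': 0.08810002592484509} 0.0187
scene 44.873923645802854 255.1509624112606 187.61079659950116 [[-0.275, -0.7638, 0.584, 1.1486], [0.9613, -0.2272, 0.1556, 0.1646], [0.0139, 0.6042, 0.7967, 0.8875], [0.0, 0.0, 0.0, 1.0]]
top 47.43156024109778 262.82456612544814 197.10183419609743 [[-0.026, 0.9955, -0.0915, 0.446], [-0.9997, -0.0263, -0.0026, -0.0013], [-0.005, 0.0914, 0.9958, 0.9281], [0.0, 0.0, 0.0, 1.0]]
```

View pics/top0.png

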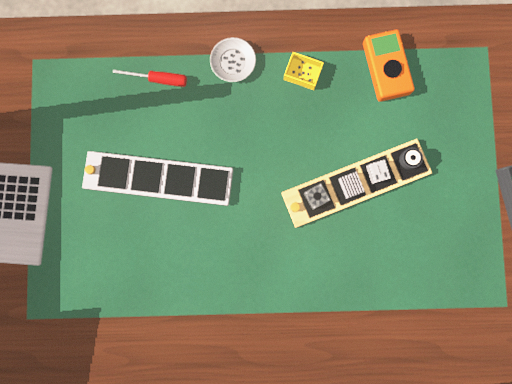

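View pics/scene0.png

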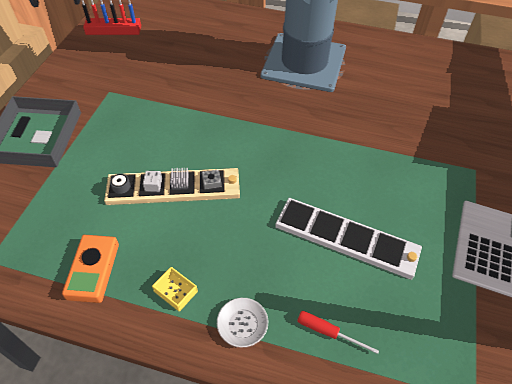

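Top view: plywood rack runs from the knob at (296,208) through fan (317,196), heat sink (350,185) and port block (378,172) to the speaker (411,159). The aluminium rack's knob is at (90,169), with pads at (114,172), (147,176), (180,180) and (213,184).

```bash
cat > h.py <<'E'
import numpy as np,cv2
from bench import sense, read_camera, hold_point_z
from scipy.spatial.transform import Rotation as R
def foc(c): return 192/np.tan(np.radians(c["fovy"]/2))
def ray(c,u,v,fish=False):
    f=foc(c);x=(u-c["cx"])/f;y=(v-c["cy"])/f
    if fish:
        r=np.hypot(x,y);k=np.sin(r)/max(r,1e-9);d=np.array([x*k,-y*k,-np.cos(r)])
    else: d=np.array([x,-y,-1])
    E=c["extrinsics"];return E[:3,3],E[:3,:3]@d
def cast(c,u,v,z,fish=False):
    o,d=ray(c,u,v,fish);return (o+d*(z-o[2])/d[2])[:2]
def rect(pts):
    (c,(w,h),a)=cv2.minAreaRect(np.float32(pts)*1000);return np.round(c,1),round(w,1),round(h,1),round(a,1)
E
python3 - <<'E'
from h import *
for n in("top","scene"):
    c=read_camera(n);im=c["frame"];hsv=cv2.cvtColor(im,cv2.COLOR_RGB2HSV)
    W=np.zeros((384,512),np.uint8)
    if n=="top": boxes=[(70,140,240,215),(275,130,440,235)]
    else: boxes=[(270,190,428,285),(95,160,245,210)]
    for k,b in enumerate(boxes):
        m=np.zeros((384,512),np.uint8);x0,y0,x1,y1=b
        g=((hsv[...,0]<60)|(hsv[...,0]>95)|(hsv[...,1]<60))
        m[y0:y1,x0:x1]=g[y0:y1,x0:x1]*255
        m=cv2.morphologyEx(m,cv2.MORPH_OPEN,np.ones((3,3)))
        ct=max(cv2.findContours(m,0,2)[0],key=cv2.contourArea)
        print(n,k,"deck",rect([cast(c,*p[0],.018) for p in ct]))
        kn=((hsv[...,0]>12)&(hsv[...,0]<24)&(hsv[...,1]>130)&(m>0)).astype(np.uint8)
        q=max(cv2.findContours(kn,0,2)[0],key=cv2.contourArea);print(" knob",cast(c,*np.mean(q[:,0],0),.03).round(4),len(q))
        if k==0:
            d=((hsv[...,2]<70)&(m>0)).astype(np.uint8)
            for q in cv2.findContours(d,0,2)[0]:
                if cv2.contourArea(q)>300:
                    print(" pad",rect([cast(c,*p[0],.022) for p in q]))
    if n=="top": cv2.imwrite("pics/crop.png",cv2.resize(im[130:235,275:440,::-1],None,fx=4.8,fy=4.8,interpolation=cv2.INTER_CUBIC))
E
```

```text
top 0 deck (array([576.5, 221.8]), 313.3, 82.8, 81.8)
 knob [0.5945 0.3571] 13
top 1 deck (array([ 555.6, -195.4]), 82.6, 313.1, 20.1)
 knob [ 0.5078 -0.0706] 11
scene 0 deck (array([581.6, 222.9]), 310.9, 90.2, 81.8)
 knob [0.5984 0.3621] 12
 pad (array([591.3, 313.9]), 55.9, 64.0, 81.9)
 pad (array([581.2, 244.6]), 55.9, 64.0, 81.7)
 pad (array([571.2, 175.3]), 55.7, 64.0, 81.8)
 pad (array([561.1, 106.3]), 56.1, 63.9, 81.7)
scene 1 deck (array([ 557.6, -193.8]), 98.8, 311.7, 20.2)
 knob [ 0.511  -0.0632] 11
```

View pics/crop.png

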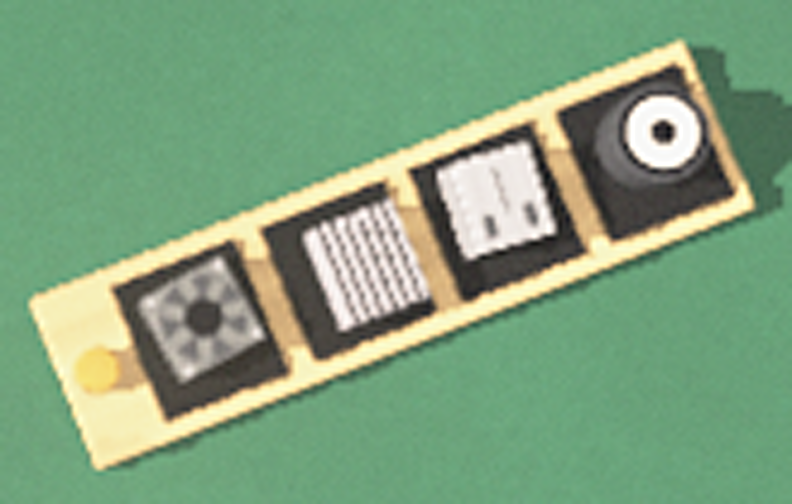

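Emit:
send_rows(steps="0.8 -0.435 0 0 0 0 1;0.8 -0.435 0 0 0 0 1;0.8 -0.435 0 0 0 0 1;0.8 -0.435 0 0 0 0 1;0.8 -0.435 0 0 0 0 1;0.8 -0.435 0 0 0 0 1;0.8 -0.435 0 0 0 0 1;0.8 -0.435 0 0 0 0 1;0.8 -0.435 0 0 0 0 1;0 0 0 0 0 -1 1;0 0 0 0 0 -1 1;0 0 0 0 0 -1 1")

```text
time: 1.7
tool_pos: [0.5623, -0.2062, 0.2385]
tool_rot: [-2.962, -1.046, 0.001]
force: [-0.3, 0.6, -0.2]
finger_gap: 0.0886
```

Emit:
send_rows(steps="0 0 0 0 0 -1 1;0 0 0 0 0 -1 1;0 0 0 0 0 -1 1;0 0 0 0 0 -1 1;0 0 0 0 0 -1 1;0 0 0 0 0 -1 1;0 0 0 0 0 -1 1;0 0 0 0 0 -1 1;0 0 0 0 0 -1 1;0 0 0 0 0 -1 1;0 0 0 0 0 -1 1;0 0 0 0 0 -1 1")

```text
time: 3.2
tool_pos: [0.5622, -0.2064, 0.2385]
tool_rot: [-2.043, -2.386, 0.0]
force: [-0.1, -0.1, 0.4]
finger_gap: 0.0881
```

Emit:
send_rows(steps="0 0 0 0 0 -1 1;0 0 0 0 0 -1 1;0 0 0 0 0 -0.3 1;0 0 0 0 0 0 1")

```text
time: 3.7
tool_pos: [0.5623, -0.2064, 0.2386]
tool_rot: [-1.799, -2.575, 0.0]
force: [0.4, -0.8, 0.4]
finger_gap: 0.0881
```

```bash
cat >> h.py <<'E'
def plan(x,y,z,yaw):
    s=sense();Rm=R.from_rotvec(s["tool_rot"]).as_matrix();ty=np.degrees(np.arctan2(Rm[1,1],Rm[0,1]))
    d=(yaw-ty+90)%180-90
    g=np.array([x,y,z])-s["tool_pos"]
    print("t%.2f pos"%s["time"],s["tool_pos"].round(4),"yaw %.1f"%ty,"tilt",Rm[:2,2].round(4),"gap %.4f"%s["finger_gap"],"F",s["force"].round(1))
    print(" turn units %.2f"%(-d/5)," shift before turn",(Rm.T@g/.06).round(3))
    a=np.radians(ty+d);Ty=np.array([np.cos(a),np.sin(a),0]);Tz=np.array([0,0,-1]);Tx=np.cross(Ty,Tz)
    print(" shift after turn",(np.array([Tx,Ty,Tz])@g/.06).round(3))
E
python3 - <<'E'
from h import *
plan(.56,-.207,.24,20)
c=read_camera("wrist");print(c["fovy"],c["cx"],c["cy"],c["extrinsics"].round(3).tolist())
cv2.imwrite("pics/w0.png",c["frame"][:,:,::-1]);np.save("w0.npy",c,allow_pickle=True)
E
```

```text
t3.70 pos [ 0.5623 -0.2064  0.2386] yaw 20.1 tilt [-0.0003  0.0001] gap 0.0881 F [ 0.4 -0.8  0.4]
 turn units 0.03  shift before turn [ 0.004 -0.04  -0.024]
 shift after turn [ 0.004 -0.04  -0.024]
65.70646984690485 255.24742753235694 188.28459957765565 [[0.939, -0.33, -0.098, 0.538], [0.344, 0.9, 0.266, -0.139], [0.0, -0.283, 0.959, 0.384], [0.0, 0.0, 0.0, 1.0]]
```

View pics/w0.png

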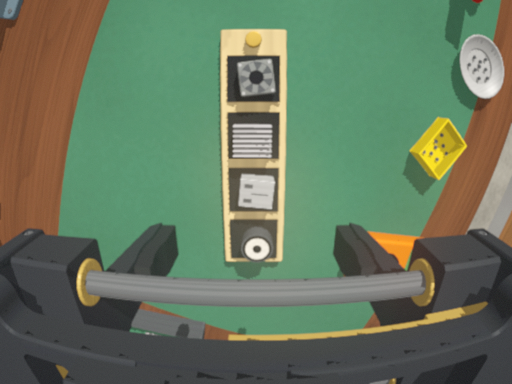

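Wrist view at 0.24 m: knob (254,39), fan (257,77), heat sink (252,140), port block (257,191), speaker cone (257,249). The jaws are aligned across the rack.

Run:
```python
from h import *
c=np.load("w0.npy",allow_pickle=True).item();im=c["frame"]
o=np.array([.560,-.2076]);a=np.radians(20.1);X=np.array([np.cos(a),np.sin(a)]);Y=np.array([-X[1],X[0]])
loc=lambda p:(np.array([(p-o)@X,(p-o)@Y])*1000)
v=cv2.cvtColor(im,cv2.COLOR_RGB2HSV)[...,2]
crop=cv2.rotate(cv2.resize(im[25:270,215:295,::-1],None,fx=3.2,fy=3.2,interpolation=cv2.INTER_CUBIC),cv2.ROTATE_90_COUNTERCLOCKWISE)
cv2.imwrite("pics/w0c.png",crop)
# rack deck
hsv=cv2.cvtColor(im,cv2.COLOR_RGB2HSV)
g=~((hsv[...,0]>60)&(hsv[...,0]<95)&(hsv[...,1]>60));m=np.zeros_like(v);m[20:272,205:300]=g[20:272,205:300]*255
m=cv2.morphologyEx(m,cv2.MORPH_OPEN,np.ones((3,3)))
ct=max(cv2.findContours(m,0,2)[0],key=cv2.contourArea);print("deck",rect([cast(c,*p[0],.018,True) for p in ct]))
print("knob",loc(cast(c,253.7,39,.03,True)))
for n,(u0,v0,u1,v1),z,t in(("fan",(232,58,280,98),.042,75),("hs",(231,118,276,164),.048,90),("port",(235,172,279,211),.050,110),("spk",(235,230,280,262),.046,120)):
    b=np.zeros_like(v);b[v0:v1,u0:u1]=(v[v0:v1,u0:u1]>t)*255
    b=cv2.morphologyEx(b,cv2.MORPH_CLOSE,np.ones((5,5)))
    q=max(cv2.findContours(b,0,2)[0],key=cv2.contourArea)
    r=rect([cast(c,*p[0],z,True) for p in q]);print(n,r,"rack frame",loc(r[0]/1000).round(1),cv2.boundingRect(q))
```

```text
deck (array([ 556.7, -198.9]), 83.6, 315.2, 20.3)
knob [  0.90995888 149.68614573]
fan (array([ 530.5, -109.8]), 47.5, 45.4, 20.3) rack frame [  5.9 102. ] (237, 58, 43, 40)
hs (array([ 551. , -182.6]), 50.8, 46.2, 20.1) rack frame [ 0.1 26.6] (231, 123, 45, 41)
port (array([ 576. , -234.5]), 47.8, 46.9, 21.4) rack frame [  5.8 -30.8] (238, 172, 41, 39)
spk (array([ 600.7, -303.8]), 57.6, 45.1, 20.1) rack frame [   5.2 -104.3] (235, 230, 45, 32)
```

View pics/w0c.png

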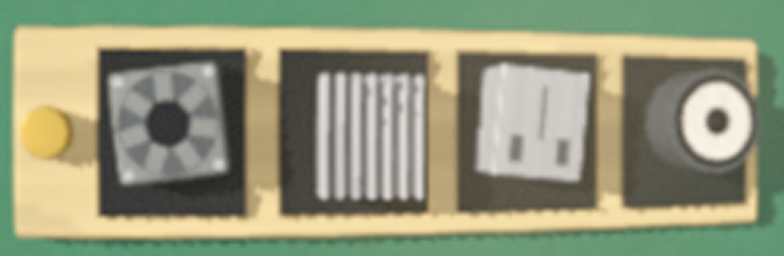

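Zoomed crop: the fan is turned about 6° one way, the port block about 4° the other way, and the heat sink is square to the rack. The speaker top is centred at crop (717,121).

Run:
```python
from h import *
c=np.load("w0.npy",allow_pickle=True).item()
ct=np.load("w0.npy",allow_pickle=True).item()
top=read_camera("top")
a=np.radians(20.1)
P={"fan":(.042,[(108,73),(213,64),(228,172),(124,184)]),"hs":(.048,[(317,74),(424,74),(422,200),(318,198)]),
"port":(.05,[(500,64),(591,72),(582,181),(492,174)]),"spk":(.046,[(717,121)])}
T={"fan":[(140,300),(222,258),(265,340),(183,382)],"hs":[(303,232),(392,198),(430,300),(340,333)],"spk":[(662,131)],"port":[(445,175),(528,140),(557,232),(475,262)]}
for n,(z,p) in P.items():
    w=np.array([cast(c,295-.5-y/3.2,25-.5+x/3.2,z,True) for x,y in p])*1000
    t=np.array([cast(top,275-.4+x/4.8,130-.4+y/4.8,z) for x,y in T[n]])*1000
    print(n,"wrist",w.mean(0).round(1),"top",t.mean(0).round(1))
    for q in (w,t):
        if len(q)>1:
            e=np.roll(q,-1,0)-q;print("  len",np.hypot(*e.T).round(1),"ang",(np.degrees(np.arctan2(e[:,1],e[:,0]))%90).round(1))
```

```text
fan wrist [ 528.2 -110.2] top [ 526.3 -108.8]
  len [38.3 38.6 38.  39.6] ang [25.  28.3 26.4 28.6]
  len [39.3 39.2 39.2 39.2] ang [25.6 25.4 25.5 25.7]
hs wrist [ 548.7 -179.9] top [ 546.9 -177.9]
  len [38.5 45.3 37.5 43.7] ang [20.7 19.2 18.2 20.5]
  len [40.5 46.  40.6 45.4] ang [19.4 17.7 18.6 17.7]
port wrist [ 575.1 -237.5] top [ 572.1 -235.6]
  len [35.4 41.  34.9 40.1] ang [16.4 15.1 15.  15.8]
  len [38.4 40.8 37.1 38.9] ang [21.4 14.4 18.6 16.2]
spk wrist [ 601.5 -307.5] top [ 601.3 -306.5]
```

Run:
```python
from h import *
plan(.5273,-.1095,.025,26)
```

```text
t3.80 pos [ 0.5624 -0.2063  0.2387] yaw 20.1 tilt [-0.0001  0.    ] gap 0.0884 F [ 0.1 -1.5 -0.7]
 turn units -1.17  shift before turn [1.717 0.007 3.561]
 shift after turn [1.707 0.182 3.561]
```

Emit:
send_rows(steps="0.6 0 0 0 0 0 1;0.6 0 0 0 0 0 1;0.517 0.007 0.3 0 0 0 1;0 0 0.6 0 0 -0.6 1;0 0 0.7 0 0 -0.57 1;0 0 0.7 0 0 0 1;0 0 0.6 0 0 0 1;0 0 0.4 0 0 0 1;0 0 0.26 0 0 0 1;0 0 0 0 0 0 1")

```text
time: 5.05
tool_pos: [0.5268, -0.1094, 0.0245]
tool_rot: [-1.663, -2.664, 0.001]
force: [-0.3, -0.7, -0.7]
finger_gap: 0.0877
```

Emit:
send_rows(steps="0 0 0 0 0 0 -1;0 0 0 0 0 0 -1;0 0 0 0 0 0 -1;0 0 0 0 0 0 -1;0 0 0 0 0 0 -1;0 0 0 0 0 0 -1", grip_force=15)

```text
time: 5.8
tool_pos: [0.5273, -0.1096, 0.0252]
tool_rot: [1.663, 2.665, -0.0]
force: [-0.2, -0.1, 1.5]
finger_gap: 0.0398
```

Run:
```python
from h import *
plan(.5603,.1056,.15,-8.3)
```

```text
t5.80 pos [ 0.5273 -0.1096  0.0252] yaw 26.1 tilt [ 0.     -0.0001] gap 0.0398 F [-0.2 -0.1  1.5]
 turn units 6.87  shift before turn [ 2.979  2.07  -2.08 ]
 shift after turn [ 3.628  0.027 -2.08 ]
```

Emit:
send_rows(steps="0 0 -0.2 0 0 0 -1;0 0 -0.5 0 0 0.87 -1;0 0 -0.5 0 0 1 -1;0 0 0 0 0 1 -1;0 0 0 0 0 1 -1;0 0 0 0 0 1 -1;0 0 0 0 0 1 -1;0 0 0 0 0 1 -1;0.5 0 0 0 0 0 -1;0.8 0 0 0 0 0 -1;0.9 0.03 0 0 0 0 -1;0.9 0 0 0 0 0 -1")

```text
time: 7.3
tool_pos: [0.5563, 0.0759, 0.098]
tool_rot: [2.376, 2.054, 0.001]
force: [0.4, 0.6, -0.7]
finger_gap: 0.04
```

Emit:
send_rows(steps="0.528 0 0 0 0 0 -1;0 0 0.4 0 0 0 -1;0 0 0 0 0 0 -1")

```text
time: 7.68
tool_pos: [0.5591, 0.1056, 0.0724]
tool_rot: [-2.374, -2.055, 0.004]
force: [0.6, 0.3, 0.1]
finger_gap: 0.04
```

Run:
```python
from h import *
plan(.5603,.1056,.0255,-8.3)
c=read_camera("wrist");cv2.imwrite("pics/w1.png",c["frame"][:,:,::-1]);np.save("w1.npy",c,allow_pickle=True)
```

```text
t7.67 pos [0.5591 0.1056 0.0724] yaw -8.2 tilt [-0.0029 -0.0007] gap 0.0400 F [0.6 0.3 0.1]
 turn units 0.01  shift before turn [0.004 0.023 0.781]
 shift after turn [0.003 0.02  0.781]
```

View pics/w1.png

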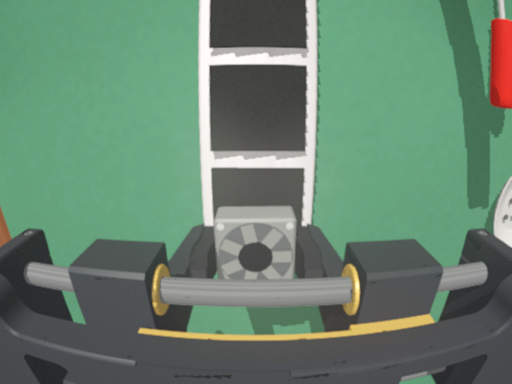

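Fan is held level and square over the first pad. The deck gaps to the next pads are at (258,159) and (258,56).

Run:
```python
from h import *
c=np.load("w1.npy",allow_pickle=True).item()
a=np.radians(-8.25);o=np.array([.5754,.2095]);X=np.array([np.cos(a),np.sin(a)]);Y=np.array([-X[1],X[0]])
for u,v in((258.5,159),(258.5,56),(260,160),):
    p=cast(c,u,v,.02,True);print(p.round(4),((p-o)@X*1000).round(1),((p-o)@Y*1000).round(1))
```

```text
[0.5667 0.1393] 1.4 -70.8
[0.5765 0.2079] 1.4 -1.5
[0.5676 0.1384] 2.5 -71.4
```

Emit:
send_rows(steps="0 0 0.4 0 0 0 -1;0 0 0.2 0 0 0 -1;0 0 0.1 0 0 0 -1;0 0 0.05 0 0 0 -1;0 0 0 0 0 0 -1")

```text
time: 8.35
tool_pos: [0.5606, 0.1056, 0.0284]
tool_rot: [2.376, 2.055, 0.0]
force: [0.2, 0.8, -0.1]
finger_gap: 0.04
```

Emit:
send_rows(steps="0 0 0.05 0 0 0 -1;0 0 0 0 0 0 -1;0 0 0 0 0 0 -0.5;0 0 0 0 0 0 0.5;0 0 0 0 0 0 1;0 0 0 0 0 0 1;0 0 0 0 0 0 1;0 0 -0.4 0 0 0 1;0 0 -0.7 0 0 0 1;0 0 -0.7 0 0 0 1;0 0 0 0 0 0 1")

```text
time: 9.72
tool_pos: [0.5627, 0.1062, 0.1363]
tool_rot: [2.374, 2.053, 0.009]
force: [-0.2, -0.7, -0.9]
finger_gap: 0.0883
```

Run:
```python
from h import *
plan(.548,-.179,.025,19)
```

```text
t9.72 pos [0.5627 0.1062 0.1363] yaw -8.3 tilt [0.0061 0.0013] gap 0.0883 F [-0.2 -0.7 -0.9]
 turn units -5.46  shift before turn [-4.743  0.433  1.847]
 shift after turn [-4.415 -1.779  1.854]
```

Emit:
send_rows(steps="0 0 0 0 0 -0.92 1;0 0 0 0 0 -0.92 1;0 0 0 0 0 -0.91 1;0 0 0 0 0 -0.91 1;0 0 0 0 0 -0.9 1;0 0 0 0 0 -0.9 1;-0.7 -0.28 0 0 0 0 1;-0.9 -0.36 0 0 0 0 1;-0.9 -0.36 0 0 0 0 1;-0.9 -0.36 0 0 0 0 1;-0.9 -0.36 0 0 0 0 1;0 0 0 0 0 0 1")

```text
time: 11.22
tool_pos: [0.5449, -0.1784, 0.1316]
tool_rot: [-1.835, -2.549, 0.006]
force: [0.3, 0.4, 0.2]
finger_gap: 0.0883
```

Run:
```python
from h import *
plan(.548,-.179,.025,19)
```

```text
t11.22 pos [ 0.5449 -0.1784  0.1316] yaw 18.5 tilt [-0.0026 -0.0025] gap 0.0883 F [0.3 0.4 0.2]
 turn units -0.10  shift before turn [-0.024  0.052  1.776]
 shift after turn [-0.027  0.046  1.776]
```

Emit:
send_rows(steps="0 0 0.4 0 0 0 1;0 0 0.6 0 0 0 1;0 0 0 0 0 0 1;0 0 0 0 0 0 1")

```text
time: 11.72
tool_pos: [0.5473, -0.1711, 0.0736]
tool_rot: [1.823, 2.559, 0.001]
force: [-0.1, 0.5, -0.1]
finger_gap: 0.0879
```

Run:
```python
from h import *
plan(.548,-.179,.025,19)
```

```text
t11.72 pos [ 0.5473 -0.1711  0.0736] yaw 19.1 tilt [0.0003 0.0004] gap 0.0879 F [-0.1  0.5 -0.1]
 turn units 0.01  shift before turn [-0.128 -0.032  0.81 ]
 shift after turn [-0.128 -0.031  0.81 ]
```

Emit:
send_rows(steps="-0.128 -0.032 0.3 0 0 0 1;0 0 0.3 0 0 0 1;0 0 0.21 0 0 0 1;0 0 0 0 0 0 1;0 0 0 0 0 0 1;0 0 0 0 0 0 -1;0 0 0 0 0 0 -1;0 0 0 0 0 0 -1;0 0 0 0 0 0 -1;0 0 0 0 0 0 -1;0 0 0 0 0 0 -1", grip_force=20)

```text
time: 13.1
tool_pos: [0.5476, -0.1798, 0.0246]
tool_rot: [1.824, 2.558, -0.0]
force: [0.4, -0.4, 1.1]
finger_gap: 0.0439
```

Run:
```python
from h import *
plan(.5704,.1749,.025,-8.3)
```

```text
t13.10 pos [ 0.5476 -0.1798  0.0246] yaw 19.0 tilt [ 0.0001 -0.    ] gap 0.0439 F [ 0.4 -0.4  1.1]
 turn units 5.46  shift before turn [ 5.466  2.285 -0.008]
 shift after turn [ 5.905 -0.477 -0.007]
```

Emit:
send_rows(steps="0 0 -0.2 0 0 0 -1;0 0 -0.5 0 0 0.91 -1;0 0 -0.6 0 0 0.91 -1;0 0 0 0 0 0.91 -1;0 0 0 0 0 0.91 -1;0 0 0 0 0 0.91 -1;0 0 0 0 0 0.91 -1;0.5 -0.05 0 0 0 0 -1;0.8 -0.07 0 0 0 0 -1;0.8 -0.07 0 0 0 0 -1;0.8 -0.07 0 0 0 0 -1;0.8 -0.07 0 0 0 0 -1")

```text
time: 14.6
tool_pos: [0.56, 0.0443, 0.1033]
tool_rot: [2.376, 2.055, 0.001]
force: [-0.4, 0.3, -0.9]
finger_gap: 0.044
```

Emit:
send_rows(steps="0.8 -0.07 0 0 0 0 -1;0.8 -0.077 0 0 0 0 -1;0.6 0 0 0 0 0 -1;0 0 0.4 0 0 0 -1;0 0 0.2 0 0 0 -1;0 0 0 0 0 0 -1;0 0 0 0 0 0 -1")

```text
time: 15.48
tool_pos: [0.5707, 0.1741, 0.0672]
tool_rot: [2.377, 2.054, 0.001]
force: [0.0, 1.2, -0.6]
finger_gap: 0.0436
```

Run:
```python
from h import *
plan(.5704,.1749,.025,-8.3)
```

```text
t15.47 pos [0.5707 0.1741 0.0672] yaw -8.3 tilt [0.0007 0.    ] gap 0.0436 F [ 0.   1.2 -0.6]
 turn units -0.01  shift before turn [ 0.013 -0.008  0.703]
 shift after turn [ 0.013 -0.008  0.703]
```

Emit:
send_rows(steps="0.01 0 0.3 0 0 0 -1;0 0 0.2 0 0 0 -1;0 0 0.15 0 0 0 -1;0 0 0.055 0 0 0 -1;0 0 0 0 0 0 -1;0 0 0 0 0 0 -1")

```text
time: 16.23
tool_pos: [0.5699, 0.1751, 0.0245]
tool_rot: [-2.376, -2.055, 0.002]
force: [-2.9, -0.9, 5.5]
finger_gap: 0.0437
```

Emit:
send_rows(steps="0 0 0 0 0 0 -0.5;0 0 0 0 0 0 0.5;0 0 0 0 0 0 1;0 0 0 0 0 0 1;0 0 0 0 0 0 1;0 0 -0.4 0 0 0 1;0 0 -0.7 0 0 0 1;0 0 -0.7 0 0 0 1;0 0 0 0 0 0 1;0 0 0 0 0 0 1")

```text
time: 17.48
tool_pos: [0.5699, 0.1749, 0.1316]
tool_rot: [-2.376, -2.055, 0.002]
force: [0.5, -0.5, -0.7]
finger_gap: 0.0881
```

Run:
```python
from h import *
plan(.574,-.2368,.025,15.5)
c=read_camera("scene");cv2.imwrite("pics/s1.png",c["frame"][:,:,::-1])
```

```text
t17.48 pos [0.5699 0.1749 0.1316] yaw -8.3 tilt [-0.0009 -0.0005] gap 0.0881 F [ 0.5 -0.5 -0.7]
 turn units -4.76  shift before turn [-6.779  1.059  1.779]
 shift after turn [-6.63  -1.767  1.776]
```

View pics/s1.png

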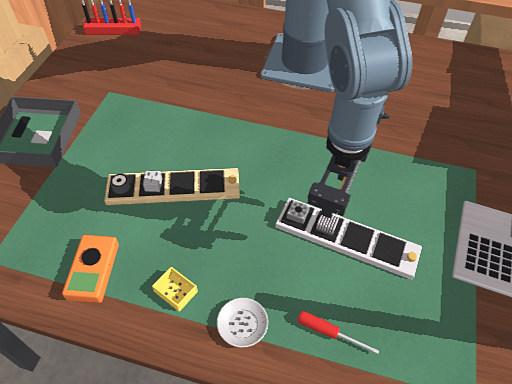

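Fan (296,212) and heat sink (328,224) sit on their pads. The port block (153,181) and speaker (121,183) have not moved.

Emit:
send_rows(steps="0 0 0 0 0 -0.96 1;0 0 0 0 0 -0.95 1;0 0 0 0 0 -0.95 1;0 0 0 0 0 -0.95 1;0 0 0 0 0 -0.95 1;-0.5 -0.15 0 0 0 0 1;-0.85 -0.23 0 0 0 0 1;-0.85 -0.23 0 0 0 0 1;-0.85 -0.23 0 0 0 0 1;-0.85 -0.23 0 0 0 0 1;-0.85 -0.23 0 0 0 0 1;-0.85 -0.23 0 0 0 0 1")

```text
time: 19.02
tool_pos: [0.5706, -0.1746, 0.1306]
tool_rot: [-1.9, -2.499, 0.001]
force: [0.9, 0.8, -0.1]
finger_gap: 0.088
```

Emit:
send_rows(steps="-0.85 -0.2 0 0 0 0 1;-0.18 -0.04 0 0 0 0 1;0 0 0.4 0 0 0 1;0 0 0.4 0 0 0 1;0 0 0 0 0 0 1;0 0 0 0 0 0 1")

```text
time: 19.77
tool_pos: [0.5747, -0.2357, 0.0844]
tool_rot: [-1.9, -2.502, -0.001]
force: [-0.2, 0.1, 0.3]
finger_gap: 0.0881
```

Run:
```python
from h import *
plan(.574,-.2368,.025,15.5)
```

```text
t19.77 pos [ 0.5747 -0.2357  0.0844] yaw 15.6 tilt [-0.      0.0005] gap 0.0881 F [-0.2  0.1  0.3]
 turn units 0.01  shift before turn [-0.015 -0.016  0.99 ]
 shift after turn [-0.015 -0.016  0.99 ]
```

Emit:
send_rows(steps="-0.015 -0.016 0.4 0 0 0 1;0 0 0.4 0 0 0 1;0 0 0.19 0 0 0 1;0 0 0 0 0 0 1;0 0 0 0 0 0 1;0 0 0 0 0 0 -1;0 0 0 0 0 0 -1;0 0 0 0 0 0 -1;0 0 0 0 0 0 -1;0 0 0 0 0 0 -1;0 0 0 0 0 0 -1", grip_force=20)

```text
time: 21.15
tool_pos: [0.5737, -0.2376, 0.0248]
tool_rot: [-1.901, -2.501, -0.0]
force: [0.2, 0.2, -0.0]
finger_gap: 0.0398
```

Run:
```python
from h import *
plan(.5804,.2441,.025,-8.3)
```

```text
t21.15 pos [ 0.5737 -0.2376  0.0248] yaw 15.5 tilt [-0.  0.] gap 0.0398 F [ 0.2  0.2 -0. ]
 turn units 4.76  shift before turn [ 7.706e+00  2.254e+00 -3.000e-03]
 shift after turn [ 7.960e+00 -1.049e+00 -3.000e-03]
```

Emit:
send_rows(steps="0 0 -0.2 0 0 0 -1;0 0 -0.5 0 0 0.96 -1;0 0 -0.6 0 0 0.95 -1;0 0 0 0 0 0.95 -1;0 0 0 0 0 0.95 -1;0 0 0 0 0 0.95 -1;0.5 -0.1 0 0 0 0 -1;0.85 -0.11 0 0 0 0 -1;0.85 -0.11 0 0 0 0 -1;0.85 -0.11 0 0 0 0 -1;0.85 -0.11 0 0 0 0 -1;0.85 -0.11 0 0 0 0 -1")

```text
time: 22.65
tool_pos: [0.5763, 0.0517, 0.1037]
tool_rot: [2.376, 2.055, 0.001]
force: [-0.4, 0.8, 0.1]
finger_gap: 0.04
```

Emit:
send_rows(steps="0.85 -0.11 0 0 0 0 -1;0.85 -0.11 0 0 0 0 -1;0.85 -0.11 0 0 0 0 -1;0.66 -0.07 0 0 0 0 -1;0 0 0.4 0 0 0 -1;0 0 0.2 0 0 0 -1;0 0 0 0 0 0 -1;0 0 0 0 0 0 -1")

```text
time: 23.65
tool_pos: [0.5808, 0.2435, 0.0675]
tool_rot: [2.377, 2.053, 0.001]
force: [0.5, -1.3, -1.1]
finger_gap: 0.0399
```

Run:
```python
from h import *
plan(.5804,.2441,.025,-8.3)
```

```text
t23.65 pos [0.5808 0.2435 0.0675] yaw -8.4 tilt [0.0008 0.0001] gap 0.0399 F [ 0.5 -1.3 -1.1]
 turn units -0.01  shift before turn [ 0.009 -0.009  0.709]
 shift after turn [ 0.009 -0.008  0.709]
```

Emit:
send_rows(steps="0.01 0 0.3 0 0 0 -1;0 0 0.2 0 0 0 -1;0 0 0.15 0 0 0 -1;0 0 0.057 0 0 0 -1;0 0 0 0 0 0 -1;0 0 0 0 0 0 -1")

```text
time: 24.4
tool_pos: [0.58, 0.2446, 0.0247]
tool_rot: [-2.376, -2.055, 0.001]
force: [-2.7, -1.6, 4.7]
finger_gap: 0.0398
```

Emit:
send_rows(steps="0 0 0 0 0 0 -0.5;0 0 0 0 0 0 0.5;0 0 0 0 0 0 1;0 0 0 0 0 0 1;0 0 0 0 0 0 1;0 0 -0.4 0 0 0 1;0 0 -0.7 0 0 0 1;0 0 -0.7 0 0 0 1;0 0 0 0 0 0 1;0 0 0 0 0 0 1")

```text
time: 25.65
tool_pos: [0.5799, 0.2444, 0.1318]
tool_rot: [-2.376, -2.055, 0.001]
force: [-0.2, 0.5, -0.4]
finger_gap: 0.0883
```

Run:
```python
from h import *
plan(.6014,-.307,.025,20)
```

```text
t25.65 pos [0.5799 0.2444 0.1318] yaw -8.3 tilt [-0.0007 -0.0005] gap 0.0883 F [-0.2  0.5 -0.4]
 turn units -5.66  shift before turn [-9.041  1.68   1.785]
 shift after turn [-8.757 -2.807  1.781]
```

Emit:
send_rows(steps="0 0 0 0 0 -0.95 1;0 0 0 0 0 -0.95 1;0 0 0 0 0 -0.94 1;0 0 0 0 0 -0.94 1;0 0 0 0 0 -0.94 1;0 0 0 0 0 -0.94 1;-0.5 -0.16 0 0 0 0 1;-0.85 -0.273 0 0 0 0 1;-0.85 -0.273 0 0 0 0 1;-0.85 -0.273 0 0 0 0 1;-0.85 -0.273 0 0 0 0 1;-0.85 -0.273 0 0 0 0 1")

```text
time: 27.15
tool_pos: [0.5907, -0.0561, 0.1308]
tool_rot: [-1.8, -2.572, 0.002]
force: [0.8, 0.5, -0.1]
finger_gap: 0.0882
```

Emit:
send_rows(steps="-0.85 -0.273 0 0 0 0 1;-0.85 -0.273 0 0 0 0 1;-0.85 -0.273 0 0 0 0 1;-0.85 -0.273 0 0 0 0 1;-0.607 -0.19 0 0 0 0 1;0 0 0.4 0 0 0 1;0 0 0.4 0 0 0 1;0 0 0 0 0 0 1;0 0 0 0 0 0 1")

```text
time: 28.28
tool_pos: [0.6019, -0.3065, 0.0843]
tool_rot: [-1.801, -2.573, -0.0]
force: [0.3, 0.2, 0.4]
finger_gap: 0.0883
```

Run:
```python
from h import *
plan(.6014,-.307,.025,20)
```

```text
t28.27 pos [ 0.6019 -0.3065  0.0843] yaw 20.0 tilt [-0.0004  0.0003] gap 0.0883 F [0.3 0.2 0.4]
 turn units 0.01  shift before turn [-0.006 -0.01   0.989]
 shift after turn [-0.006 -0.011  0.989]
```

Emit:
send_rows(steps="-0.006 -0.01 0.4 0 0 0 1;0 0 0.4 0 0 0 1;0 0 0.19 0 0 0 1;0 0 0 0 0 0 1;0 0 0 0 0 0 1;0 0 0 0 0 0 -1;0 0 0 0 0 0 -1;0 0 0 0 0 0 -1;0 0 0 0 0 0 -1;0 0 0 0 0 0 -1;0 0 0 0 0 0 -1", grip_force=20)

```text
time: 29.65
tool_pos: [0.6014, -0.3072, 0.025]
tool_rot: [-1.802, -2.574, 0.0]
force: [-0.7, -0.1, 0.2]
finger_gap: 0.0414
```

Run:
```python
from h import *
plan(.5905,.3134,.025,-8.3)
c=read_camera("scene");cv2.imwrite("pics/s2.png",cv2.resize(c["frame"][120:260,60:260,::-1],None,fx=3,fy=3))
```

```text
t29.65 pos [ 0.6014 -0.3072  0.025 ] yaw 20.0 tilt [-0.0001  0.    ] gap 0.0414 F [-0.7 -0.1  0.2]
 turn units 5.66  shift before turn [ 9.781  3.369 -0.   ]
 shift after turn [10.209 -1.673 -0.   ]
```

View pics/s2.png

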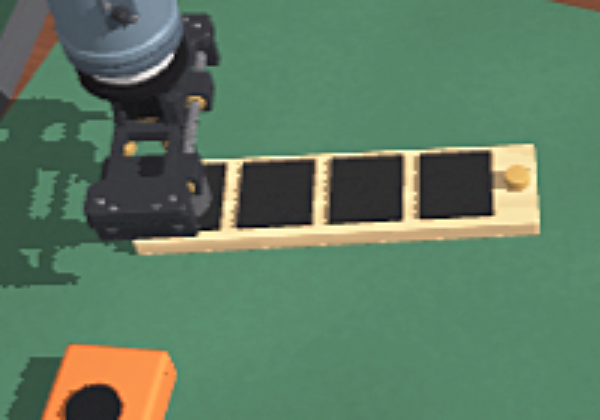

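The plywood rack is clear apart from the speaker, which is between the fingers with a 41.4 mm gap.

Emit:
send_rows(steps="0 0 -0.2 0 0 0 -1;0 0 -0.5 0 0 0.95 -1;0 0 -0.6 0 0 0.95 -1;0 0 0 0 0 0.94 -1;0 0 0 0 0 0.94 -1;0 0 0 0 0 0.94 -1;0 0 0 0 0 0.94 -1;0.5 -0.08 0 0 0 0 -1;0.85 -0.14 0 0 0 0 -1;0.85 -0.14 0 0 0 0 -1;0.85 -0.14 0 0 0 0 -1;0.85 -0.14 0 0 0 0 -1")

```text
time: 31.2
tool_pos: [0.5973, -0.0684, 0.1039]
tool_rot: [2.376, 2.055, 0.001]
force: [0.8, 0.0, -1.2]
finger_gap: 0.0416
```

Emit:
send_rows(steps="0.85 -0.14 0 0 0 0 -1;0.85 -0.14 0 0 0 0 -1;0.85 -0.14 0 0 0 0 -1;0.85 -0.14 0 0 0 0 -1;0.85 -0.14 0 0 0 0 -1;0.85 -0.14 0 0 0 0 -1;0.85 -0.14 0 0 0 0 -1;0.36 -0.05 0 0 0 0 -1;0 0 0.3 0 0 0 -1;0 0 0.3 0 0 0 -1;0 0 0 0 0 0 -1;0 0 0 0 0 0 -1")

```text
time: 32.7
tool_pos: [0.591, 0.312, 0.0668]
tool_rot: [2.378, 2.053, -0.001]
force: [-0.8, 0.2, -1.1]
finger_gap: 0.0414
```

Run:
```python
from h import *
plan(.5905,.3134,.025,-8.3)
c=read_camera("wrist");cv2.imwrite("pics/w2.png",c["frame"][:,:,::-1])
```

```text
t32.70 pos [0.591  0.312  0.0668] yaw -8.4 tilt [-0.0002 -0.0007] gap 0.0414 F [-0.8  0.2 -1.1]
 turn units -0.02  shift before turn [ 0.023 -0.012  0.696]
 shift after turn [ 0.022 -0.012  0.696]
```

View pics/w2.png

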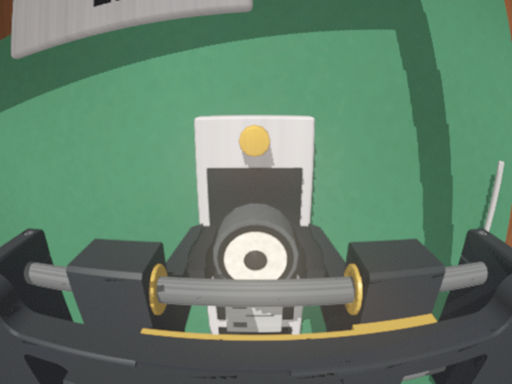

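Speaker (256,256) is held level over the pad next to the knob (254,140). Lowering it now.

Emit:
send_rows(steps="0.01 0 0.3 0 0 0 -1;0 0 0.2 0 0 0 -1;0 0 0.15 0 0 0 -1;0 0 0.048 0 0 0 -1;0 0 0 0 0 0 -1;0 0 0 0 0 0 -1")

```text
time: 33.5
tool_pos: [0.5908, 0.3141, 0.0251]
tool_rot: [2.376, 2.055, 0.001]
force: [0.4, -0.1, -1.0]
finger_gap: 0.0413
```

Emit:
send_rows(steps="0 0 0 0 0 0 -0.5;0 0 0 0 0 0 0.5;0 0 0 0 0 0 1;0 0 0 0 0 0 1;0 0 0 0 0 0 1;0 0 -0.4 0 0 0 1;0 0 -0.7 0 0 0 1;0 0 -0.9 0 0 0 1;0 0 -0.9 0 0 0 1;-0.5 0 0 0 0 0 1;-0.8 0 0 0 0 0 1;-0.8 0 0 0 0 0 1")

```text
time: 35.0
tool_pos: [0.5726, 0.1883, 0.2011]
tool_rot: [2.375, 2.055, 0.003]
force: [-0.3, 0.0, 0.2]
finger_gap: 0.0879
```

Emit:
send_rows(steps="-0.8 0 0 0 0 0 1;-0.8 0 0 0 0 0 1;-0.8 0 0 0 0 0 1;-0.8 0 0 0 0 0 1;-0.8 0 0 0 0 0 1;-0.8 0 0 0 0 0 1;-0.8 0 0 0 0 0 1;0 0 0 0 0 0 1;0 0 0 0 0 0 1")

```text
time: 36.12
tool_pos: [0.5245, -0.1424, 0.2003]
tool_rot: [2.375, 2.055, 0.002]
force: [0.3, 1.4, 0.4]
finger_gap: 0.0883
```

Run:
```python
from h import *
print(sense()["time"],sense()["tool_pos"])
for n,b in(("top",(75,140,245,215)),("scene",(265,185,430,285))):
    c=read_camera(n);x0,y0,x1,y1=b
    cv2.imwrite(f"pics/{n}3.png",cv2.resize(c["frame"][y0:y1,x0:x1,::-1],None,fx=4.6,fy=4.6,interpolation=cv2.INTER_CUBIC))
```

```text
36.125 [ 0.52453895 -0.14244032  0.20028652]
```

View pics/top3.png

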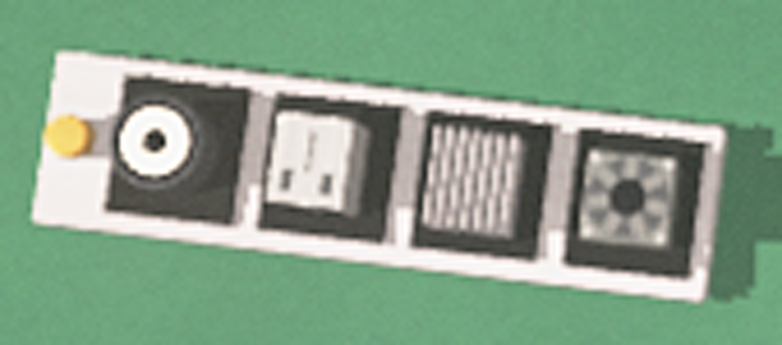

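View pics/scene3.png

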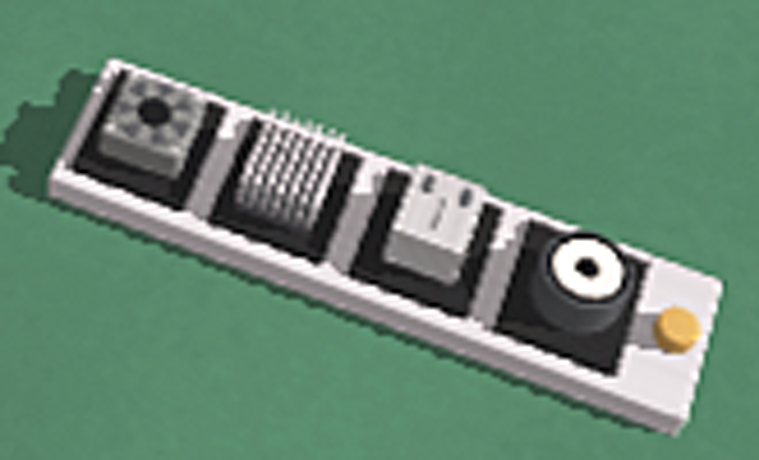

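All four parts sit upright on their pads. In the top crop they are at: speaker (155,140), port block (308,157), heat sink (473,180), fan (629,197). I'll measure the offsets before handing in.

Run:
```python
from h import *
a=np.radians(-8.25);X=np.array([np.cos(a),np.sin(a)]);Y=np.array([-X[1],X[0]])
Z=dict(spk=.046,port=.05,hs=.048,fan=.042)
for n,o0,org,P in(("top",(75,140),(.5746,.2089),dict(spk=(155,140),port=(312,161),hs=(473,180),fan=(628,198))),
  ("scene",(265,185),(.5762,.210),dict(spk=(588,267),port=(437,217),hs=(291,168),fan=(153,116)))):
    c=read_camera(n)
    for k,(x,y) in P.items():
        d=cast(c,o0[0]-.4+x/4.6,o0[1]-.4+y/4.6,Z[k])-org;print(n,k,(d@X*1000).round(1),(d@Y*1000).round(1))
```

```text
top spk 0.9 107.4
top port -0.7 35.5
top hs -0.5 -35.8
top fan 0.2 -104.1
scene spk -2.7 106.5
scene port 3.1 36.1
scene hs 4.4 -33.9
scene fan -0.2 -104.3
```

```bash
python3 -c "
from bench import close_job;print(close_job())"
```

```text
the job is handed in; nothing more can be done
None
```

I moved all four parts to the aluminium rack in reverse order and handed the job in at about 36 s, well under the 96 s limit. From the brass knob outwards they now lie: speaker, port block, heat sink, fan.

- **Position:** In the last pictures all four parts stand upright on their pads. Measured from the top camera they are within about 2.5 mm of their pad centres along the row and 1 mm across. From the scene camera it is about 1.5 mm along and 4.5 mm across. The limits are 12 mm along and 15 mm across.
- **Camera disagreement:** The two cameras differ by up to about 5 mm across the row. I put this down to the roughly 2 mm calibration error and hand-picked pixels, since the part centres were read off the pictures by eye.
- **Setting down:** Each part was released at the height it was gripped at, to within about 1 mm. The highest force reading after a move was about 7 N. No check failed.
- **Arm:** It was clear of everything at the end, with the gripper open about 0.2 m above the table.

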